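# Shorten the mirror's telescoping arm by one hole and lock it

## Robot

A 7-joint arm with a two-finger parallel gripper is mounted at the origin on a cart in front of the work surface, level with it; the furniture and walls round the work are solid. World frame = base frame: x ahead of the robot, y to its left, z up, the work surface at z = 0. Lengths are in m, angles in rad, forces in N, time in s.
With the tool pointing down it reaches from about 0.425 to 0.875 m from the base axis. Payload 8.4 kg.
Tool frame: the origin (TCP) lies where the fingers leave the gripper's body, on its centre line; the fingertips stand tip_extent ahead of it and the grasp point (between the pads) lies 51 mm ahead of it (tip_extent is the distance from the TCP to the fingertips, in m); z points along the fingers, y is the line along which they close (so a half turn about z gives the same grasp; the last joint's range is limited). The gripper opens to 87 mm and grips with 3 to 60 N. Pads are 19 mm wide; open, the fingers measure 117 mm over their backs; the gripper's body (75 mm by 190 mm) begins 51 mm behind the grasp point.
Start: joints at [-1.376, 0.333, 0.04, 1.465, -0.013, 1.343, -0.059], TCP at [0.188, 0.622, 0.292] pointing down, gripper open.
Joint ranges: [-2.58, 2.58], [-0.38, 2.09], [-1.3, 1.39], [0.25, 2.4], [-1.5, 4.64], [0.08, 2.09], [-2.65, 2.65]. Speed limits (rad/s): [2.22, 2.22, 2.79, 2.79, 3.14, 3.14, 3.14].

## Interface

Orientations are given as [roll, pitch, yaw] about the fixed x, y, z axes, in that order (R = Rz(yaw) Ry(pitch) Rx(roll)).
In Python, from bench import state, camera, close_job, search_frame, pinpoint, tip_extent gives the robot as it stands.
- The arm moves only by the shell command python3 -m creep 'ROWS' [FORCE]. ROWS is JSON, a list of rows, each an object with "offset": the shift along the tool's x, y, z each as a share of 0.03 m, from -1 to 1, a list of three; "rot": the turn, a rotation vector about the tool's x, y, z each as a share of 0.1 rad, from -1 to 1, a list of three; "fingers": the opening, from -1 (shut) to 1 (fully open). A call has 1 to 10 rows; each row shifts and turns the commanded pose from where the row before left it, along the tool's axes as they then stand; what a row does not reach is not made up. A row lasts 1/10 s, in which the tool goes at most 50 mm and 8.59 degrees, less where a joint would pass 70% of its speed; a pose out of reach is approached as far as the arm can. A call with a number of a shift or a turn outside -1 to 1 is refused whole. A call with a gripper value outside its range is refused whole. The fingers move at their own pace and stop on an object; FORCE is the grip in N (left out, the last holds). Time passes only in rows, so rows that do not move let the fingers close. It gives the time, the measured TCP pose, the force, the opening and the grip force at its end, in the units of the state.
- state(): the state, without advancing time (a new reading comes with each control period).
- camera(name): name is "scene" or "top" or "wrist"; returns a dict with "frame" (400x640x3 uint8, red, green, blue), "fx", "fy", "cx", "cy" (pixels), "view" (4x4, takes a point from world to camera coordinates). Camera axes: x right, y up, looking along -z (the intrinsics and any distortion apply to the point x, -y, -z); pixel columns grow to the right and rows downward; lengths in m; the calibration is good to about 2 mm. A picture is of the moment at which its call begins. There is no depth.
- close_job(): hands the job in; it is judged then, once.
Trained networks look in a picture, given as the dict that the camera call returned (one of the last four; its "shot" number tells which), for a name from the list of things; names that differ only in an ending like _2 or _b are one class to them, and where a whole thing is asked for, a point or a joint stands for the part that bears it (a point fixed in the world has none). Each returns a list of dicts, best first, with "score" (0 to 1); they miss things now and then, are a little off and sometimes report something else, mostly with a low value. They report only what shows in the picture. A call takes as long as a camera call.
- search_frame(picture, name): "xyz" ([x, y, z] in m, in world coordinates, good to about 4 mm: the middle of the surface that is visible of it).
- pinpoint(picture, name): "xyz" ([x, y, z] in m, in world coordinates, good to about 4 mm: a listed point, or the origin of a listed thing).
The state is a dict: "clock": time; "q": joint angles; "qd": joint speeds; "joint_efforts": joint torques, N m; "position": TCP position; "tcp_rot": TCP orientation; "contact_force": force on the tool from outside, world axes, zero at the start; "moment": the same for the moment, N m; "grip_width": finger opening in m; "grasp_force": force on a finger pad.
Only numpy, scipy, OpenCV 4.12 (cv2) and the standard library are available. Lean on these libraries where they do the work, as an engineer would, in place of code of your own. Each camera call takes 0.05 s, during which the arm holds its last target. There are 200 camera calls.

## Task

The round mirror reaches too far out over the worktop: squeeze in the brass spring button on its telescoping arm and push the arm gently in towards the column to the next hole, stopping as soon as you feel the button spring out there and never forcing it. Then swing the red-knobbed brake handle round until it lies along the arm and drops into its low notch. Do not touch the mirror itself, and leave the things standing about where they are.

Things in the scene. Friction and masses are not known exactly. Their poses are not given: they have to be found in the camera images.
- stand: Mirror stand, fixed to the worktop: dark round foot 132 mm in diameter, 21 mm diameter steel column, dark head (37 mm diameter, top 166 mm above the worktop), and from the head a level 18 mm square steel bar. Origin: centre of the foot's underside. The arm runs along the stand's own -y, its axis 150 mm above the worktop; the stand's own -x side is its front, where the button is.
- snap_button (a joint): Brass domed spring button, 12 mm wide, in the bar 170 mm from the column's axis, sticking out of the sleeve collar's front. Value in m: 0 out (4.5 mm proud of the collar), grows as pushed in (towards stand +x); 0.0045 flush; 0.0065 under the 2 mm wall. Spring 3 N out, 5.7 N flush, 7 N under. Under the wall it stays in until the next hole comes, then springs out and stops the sleeve dead.
- button_face (a point): Outermost point of the button's dome, 16.5 mm in front of the arm's axis when out, level with it. Axes as the stand. Pressed flush by a flat finger, the button is carried under the wall by its dome when the sleeve is pushed along with about 15 N; if the sleeve is not moved, it springs out again when let go.
- sleeve (a joint): The outer part of the arm, which slides over the bar with the mirror. Value in m: 0 at the start (button in first hole), grows as it moves in to the column (stand's own +y); end stop 0.064. Friction 5 N with the brake up. The next hole is 31 to 53 mm on, in a perforated steel strip screwed on the sleeve's front; where exactly differs each time and must be felt; there stop (20 N at most).
- collar_grip (a point): Point on the arm's axis in the middle of the sleeve's black rubber-coated collar, 150 mm above the worktop; at the start right behind the button. The collar is 42 mm long, 32 mm high, its flat front 12 mm before the axis and its flat back 13.5 mm behind it (25.5 mm across, 30 mm over the button), free above. Moves with the sleeve. Axes as the stand.
- lock_handle (a joint): Brake handle: black crank with upright red knob, pivoting about a vertical axis on the sleeve 62 mm nearer the column than collar_grip. 0 = sticking out to the stand's front (-x), grows counter-clockwise from above, 1.571 = along the arm towards the mirror. Starts at 0 to 0.2 on a ledge; pushed on (3 N at the knob) it climbs 4 mm over a cam by 0.8 and past 1.2 drops 9 mm into its low notch.
- lock_lift (a joint): Height of the brake handle in m: 0 to -0.001 on its starting ledge, up to 0.004 on the cam's top, about -0.005 dropped into its low notch, where a spring presses a brake pad on the bar.
- handle_pivot (a point): Point on the brake handle's vertical turning axis, 188 mm above the worktop while the handle is on its ledge. Moves with the sleeve.
- handle_knob (a point): Middle of the upright red knob, 16 mm in diameter and 28 mm high, 62 mm from the turning axis; at the start 188 mm above the worktop (knob from 174 to 202 mm), 5 mm lower in the notch. The collar's top, over which it comes to stand, is 166 mm above the worktop.
- mirror: Round mirror, 130 mm in diameter, 13 mm thick, upright (tilted up to 0.25 rad about the arm's axis) at the end of the sleeve and facing the stand's front; origin at its centre, 206 mm beyond collar_grip. Not to be touched.
- cologne: Clear cologne bottle with black cap, 33x45x85 mm, standing; origin under its centre. Leave alone.
- clipper: Black cordless hair clipper lying, 44x182x35 mm; origin under its centre. Leave alone.
- razor_case: Grey razor case lying, 42x120x24 mm; origin under its centre. Leave alone.
- powder_bowl: Light blue bowl, 87 mm across, 34 mm high; origin under its centre. Leave alone.

How it is judged:
On the way, in this order (a step that is already met when the one before it is completed fails the run):
1. the button is pressed in under the wall and the sleeve has left its first hole, with the brake handle still up (value of joint snap_button above 0.005 m and value of joint sleeve above 0.012 m and value of joint lock_lift above -0.003 m), for 0.05 s.
2. the button has sprung out fully in the next hole, with the brake handle still up (value of joint sleeve between 0.03 and 0.0545 m and value of joint snap_button below 0.0015 m and value of joint lock_lift above -0.003 m), for 0.2 s.
At the end, for the whole second after the job is handed in: The button stands fully out (within 1.5 mm) in the next hole, the sleeve 30 to 54.5 mm further in than at the start and at rest, and the brake handle lies along the arm (turned past 1.25 rad) dropped into its low notch (at least 3.5 mm below its starting ledge) (value of joint sleeve between 0.03 and 0.0545 m and value of joint snap_button below 0.0015 m and value of joint lock_handle above 1.25 rad and value of joint lock_lift below -0.0035 m and velocity of joint sleeve between -0.003 and 0.003 m/s); the robot touches nothing.
It fails at once if the button is rammed against the edge of its hole with more than 20 N (contact force between snap_button and sleeve above 20 N).
It fails at once if the sleeve is shoved past the next hole (more than 57 mm in) (value of joint sleeve above 0.057 m).
It fails at once if the mirror is touched (contact force between anything else and mirror above 1 N).
It fails at once if a thing standing about is moved by more than 20 mm (distance of any of cologne, clipper, razor_case, powder_bowl from where it was at the start of the episode above 0.02 m).
It also fails if it takes over 45 s, if anything falls off the work surface, if the arm or the gripper's body presses on something with over 40 N, if the wrist force passes 120 N, or if a joint passes its speed limit or range.

## Working session

There is one attempt and no reset: what is moved stays moved. The work goes in short steps, Python scripts to look and compute and a shell command to move; the robot and the scene stay as the last step left them, time stands still between calls to the robot, and variables do not carry over. Pictures are saved under pics/ and viewed, at most 10 in all, crops included, and the job is handed in when it is done.

```bash
mkdir -p pics; cat > h.py <<'E'
import numpy as np, cv2
from bench import *
from scipy.spatial.transform import Rotation as R
def snap(cam,names,save=None):
    p=camera(cam)
    if save: cv2.imwrite(save,p["frame"][:,:,::-1])
    for n in names:
        for f in (pinpoint,):
            r=f(p,n)
            print(cam,n,[(np.round(a["xyz"],4).tolist(),round(a["score"],2)) for a in r[:2]])
    return p
def st():
    s=state(); print(s["clock"],np.round(s["position"],4),np.round(s["tcp_rot"],3),"F",np.round(s["contact_force"],1),"w",round(s["grip_width"],4),"g",s["grasp_force"], "q",np.round(s["q"],2))
    return s
E
python3 - <<'E'
from h import *
st(); print(tip_extent)
N=["stand","button_face","collar_grip","handle_pivot","handle_knob","mirror","cologne","clipper","razor_case","powder_bowl"]
snap("scene",N,"pics/s.png"); snap("top",N,"pics/t.png")
E
```

```text
0.0 [0.1881 0.6218 0.2914] [-3.14   0.     2.848] F [ 0.3 -0.9 -0.7] w 0.0867 g 0.0 q [-1.38  0.33  0.04  1.47 -0.01  1.34 -0.06]
0.0697
scene stand [([0.5325, 0.1679, 0.0012], 0.73)]
scene button_face []
scene collar_grip [([0.5182, -0.0085, 0.1513], 0.61)]
scene handle_pivot [([0.5209, 0.056, 0.1882], 0.56)]
scene handle_knob [([0.4615, 0.0472, 0.1817], 0.4)]
scene mirror [([0.5025, -0.2131, 0.1451], 0.86)]
scene cologne [([0.6465, 0.0348, 0.0017], 0.51)]
scene clipper [([0.3836, -0.0183, 0.0002], 0.96), ([0.5014, -0.2113, 0.1449], 0.16)]
scene razor_case []
scene powder_bowl [([0.5856, -0.2828, 0.0005], 0.56)]
top stand [([0.5307, 0.16, 0.004], 0.68)]
top button_face []
top collar_grip []
top handle_pivot [([0.5199, 0.0532, 0.1843], 0.67)]
top handle_knob [([0.4609, 0.0484, 0.1888], 0.55)]
top mirror [([0.4988, -0.2098, 0.1546], 0.94)]
top cologne [([0.6496, 0.0335, -0.0011], 0.52)]
top clipper [([0.3845, -0.0206, -0.0007], 0.85)]
top razor_case [([0.3376, 0.4446, -0.0027], 0.72), ([0.4994, -0.2103, 0.1513], 0.42)]
top powder_bowl [([0.5848, -0.2798, -0.0037], 0.66)]
```

View pics/s.png

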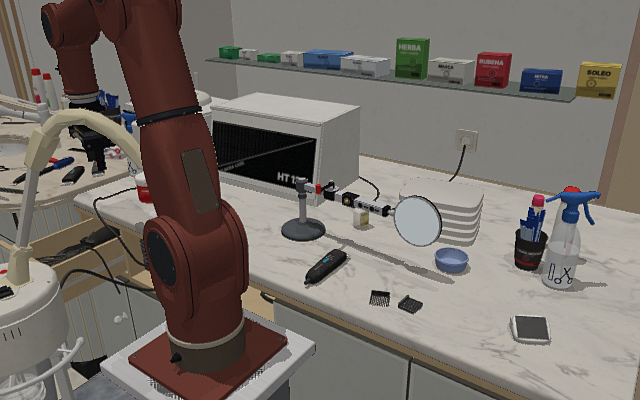

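View pics/t.png

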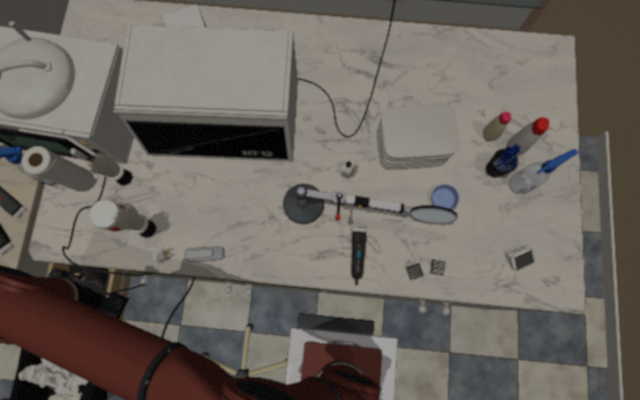

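The scene shows the stand at about (303,225), the collar at (350,200), the red knob at (318,188) and the mirror at (418,220). The top view shows the arm running right from (303,192) to the mirror at (432,214). The networks agree with both, and the stand–mirror distance is 376 mm as it should be, with stand yaw about -0.083.

```bash
cat >> h.py <<'E'
def plan(pos,yaw,maxlen=1.0):
    s=state(); p=np.array(s["position"]); M=R.from_euler("xyz",s["tcp_rot"]); T=R.from_euler("xyz",[np.pi,0,yaw])
    k=0
    while k<40:
        d=M.inv().apply(np.array(pos)-p)/0.03; r=(M.inv()*T).as_rotvec()/0.1
        if np.abs(d).max()<0.01 and np.abs(r).max()<0.01: break
        n=max(np.abs(d).max()/maxlen,np.abs(r).max(),1); n=np.ceil(n-1e-6)
        # keep within vector norm limits
        d=np.round(d/n,2); r=np.round(r/n,2)
        print('{"offset":%s,"rot":%s,"fingers":1},'%(d.tolist(),r.tolist()))
        p=p+M.apply(d*0.03); M=M*R.from_rotvec(r*0.1); k+=1
E
python3 - <<'E'
from h import *
plan([0.515,-0.010,0.315],1.488)
E
```

```text
{"offset":[-0.92, -0.95, -0.04],"rot":[-0.0, 0.0, 0.76],"fingers":1},
{"offset":[-0.99, -0.87, -0.04],"rot":[-0.0, 0.0, 0.76],"fingers":1},
{"offset":[-0.99, -0.75, -0.04],"rot":[-0.0, 0.0, 0.71],"fingers":1},
{"offset":[-0.98, -0.64, -0.04],"rot":[-0.0, 0.0, 0.67],"fingers":1},
{"offset":[-0.96, -0.54, -0.04],"rot":[-0.0, 0.0, 0.63],"fingers":1},
{"offset":[-0.99, -0.47, -0.03],"rot":[-0.0, 0.0, 0.63],"fingers":1},
{"offset":[-0.95, -0.39, -0.03],"rot":[-0.0, 0.0, 0.59],"fingers":1},
{"offset":[-0.98, -0.33, -0.03],"rot":[-0.0, 0.0, 0.59],"fingers":1},
{"offset":[-0.99, -0.27, -0.03],"rot":[-0.0, 0.0, 0.59],"fingers":1},
{"offset":[-0.94, -0.2, -0.03],"rot":[-0.0, 0.0, 0.55],"fingers":1},
{"offset":[-0.94, -0.14, -0.03],"rot":[-0.0, 0.0, 0.55],"fingers":1},
{"offset":[-0.95, -0.09, -0.03],"rot":[-0.0, 0.0, 0.55],"fingers":1},
{"offset":[-0.96, -0.04, -0.03],"rot":[-0.0, 0.0, 0.55],"fingers":1},
{"offset":[-0.96, 0.01, -0.03],"rot":[-0.0, 0.0, 0.55],"fingers":1},
{"offset":[-0.95, 0.07, -0.03],"rot":[-0.0, 0.0, 0.55],"fingers":1},
{"offset":[-0.95, 0.12, -0.03],"rot":[-0.0, 0.0, 0.55],"fingers":1},
{"offset":[-0.94, 0.17, -0.03],"rot":[-0.0, 0.0, 0.55],"fingers":1},
{"offset":[-0.93, 0.22, -0.03],"rot":[-0.0, 0.0, 0.54],"fingers":1},
{"offset":[-0.92, 0.27, -0.03],"rot":[-0.0, 0.0, 0.55],"fingers":1},
{"offset":[-0.9, 0.32, -0.03],"rot":[-0.0, 0.0, 0.54],"fingers":1},
{"offset":[-0.88, 0.37, -0.04],"rot":[-0.0, 0.0, 0.55],"fingers":1},
{"offset":[-0.86, 0.41, -0.03],"rot":[-0.0, 0.0, 0.54],"fingers":1},
{"offset":[-0.83, 0.46, -0.04],"rot":[-0.0, 0.0, 0.55],"fingers":1},
```

```bash
python3 -m creep '[{"offset":[-0.92,-0.95,-0.2],"rot":[0,0,0.76],"fingers":1},{"offset":[-0.99,-0.87,-0.2],"rot":[0,0,0.76],"fingers":1},{"offset":[-0.99,-0.75,-0.2],"rot":[0,0,0.71],"fingers":1},{"offset":[-0.98,-0.64,-0.2],"rot":[0,0,0.67],"fingers":1},{"offset":[-0.96,-0.54,0],"rot":[0,0,0.63],"fingers":1},{"offset":[-0.99,-0.47,0],"rot":[0,0,0.63],"fingers":1},{"offset":[-0.95,-0.39,0],"rot":[0,0,0.59],"fingers":1},{"offset":[-0.98,-0.33,0],"rot":[0,0,0.59],"fingers":1},{"offset":[-0.99,-0.27,0],"rot":[0,0,0.59],"fingers":1},{"offset":[-0.94,-0.2,0],"rot":[0,0,0.55],"fingers":1}]'
python3 - <<'E'
from h import *
st()
plan([0.515,-0.010,0.315],1.488)
E
```

```text
clock: 2.1
position: [0.3447, 0.3189, 0.3163]
tcp_rot: [3.141, -0.0, 2.195]
contact_force: [0.6, -0.3, -0.4]
grip_width: 0.0872
grasp_force: 0.0
2.1 [0.3447 0.3189 0.3163] [ 3.141 -0.     2.195] F [ 0.6 -0.3 -0.4] w 0.0872 g 0.0 q [-1.12 -0.06  0.27  1.86  0.02  1.34 -0.23]
{"offset":[-0.94, -0.14, 0.0],"rot":[0.0, -0.0, 0.54],"fingers":1},
{"offset":[-0.95, -0.09, 0.0],"rot":[0.0, -0.0, 0.54],"fingers":1},
{"offset":[-0.95, -0.04, 0.0],"rot":[0.0, -0.0, 0.54],"fingers":1},
{"offset":[-0.95, 0.02, 0.0],"rot":[0.0, -0.0, 0.55],"fingers":1},
{"offset":[-0.95, 0.07, 0.0],"rot":[0.0, -0.0, 0.54],"fingers":1},
{"offset":[-0.94, 0.12, 0.01],"rot":[0.0, -0.0, 0.55],"fingers":1},
{"offset":[-0.93, 0.17, 0.0],"rot":[0.0, -0.0, 0.54],"fingers":1},
{"offset":[-0.92, 0.22, 0.01],"rot":[0.0, -0.0, 0.55],"fingers":1},
{"offset":[-0.91, 0.27, 0.0],"rot":[0.0, -0.0, 0.54],"fingers":1},
{"offset":[-0.9, 0.32, 0.01],"rot":[0.0, -0.0, 0.55],"fingers":1},
{"offset":[-0.88, 0.36, 0.0],"rot":[0.0, -0.0, 0.54],"fingers":1},
{"offset":[-0.85, 0.41, 0.01],"rot":[0.0, -0.0, 0.55],"fingers":1},
{"offset":[-0.83, 0.46, 0.0],"rot":[0.0, -0.0, 0.54],"fingers":1},
```

```bash
python3 -m creep '[{"offset":[-0.94,-0.14,0],"rot":[0,0,0.54],"fingers":1},{"offset":[-0.95,-0.09,0],"rot":[0,0,0.54],"fingers":1},{"offset":[-0.95,-0.04,0],"rot":[0,0,0.54],"fingers":1},{"offset":[-0.95,0.02,0],"rot":[0,0,0.55],"fingers":1},{"offset":[-0.95,0.07,0],"rot":[0,0,0.54],"fingers":1},{"offset":[-0.94,0.12,0],"rot":[0,0,0.55],"fingers":1},{"offset":[-0.93,0.17,0],"rot":[0,0,0.54],"fingers":1},{"offset":[-0.92,0.22,0],"rot":[0,0,0.55],"fingers":1},{"offset":[-0.91,0.27,0],"rot":[0,0,0.54],"fingers":1},{"offset":[-0.9,0.32,0],"rot":[0,0,0.55],"fingers":1}]'
python3 -m creep '[{"offset":[-0.88,0.36,0],"rot":[0,0,0.54],"fingers":1},{"offset":[-0.85,0.41,0],"rot":[0,0,0.55],"fingers":1},{"offset":[-0.83,0.46,0],"rot":[0,0,0.54],"fingers":1},{"offset":[0,0,0],"rot":[0,0,0],"fingers":1}]'
python3 - <<'E'
from h import *
st()
N=["stand","button_face","collar_grip","handle_pivot","handle_knob","mirror"]
snap("wrist",N,"pics/w.png")
snap("top",N);snap("scene",N)
E
```

```text
clock: 3.1
position: [0.4767, 0.0662, 0.3163]
tcp_rot: [3.141, 0.0, 1.651]
contact_force: [0.8, -1.1, -0.1]
grip_width: 0.087
grasp_force: 0.0
clock: 3.5
position: [0.5162, -0.0123, 0.3164]
tcp_rot: [3.141, 0.002, 1.484]
contact_force: [-0.4, -0.3, 0.3]
grip_width: 0.087
grasp_force: 0.0
3.5 [ 0.5162 -0.0123  0.3164] [3.141e+00 2.000e-03 1.484e+00] F [-0.4 -0.3  0.3] w 0.087 g 0.0 q [-0.74  0.03  0.7   1.78 -0.02  1.34 -0.12]
wrist stand [([0.5284, 0.1612, 0.0005], 0.68)]
wrist button_face [([0.4987, -0.0082, 0.1518], 0.59)]
wrist collar_grip [([0.5206, -0.0091, 0.1495], 0.66), ([0.5245, 0.0516, 0.183], 0.45)]
wrist handle_pivot [([0.5207, 0.0492, 0.1833], 0.88), ([0.5865, -0.2784, -0.0007], 0.62)]
wrist handle_knob [([0.4604, 0.0544, 0.1868], 0.85), ([0.518, -0.0088, 0.1506], 0.33)]
wrist mirror []
top stand [([0.5286, 0.1583, 0.002], 0.62), ([0.4641, 0.0451, 0.1891], 0.4)]
top button_face []
top collar_grip [([0.5148, -0.0114, 0.1544], 0.66), ([0.5207, 0.0554, 0.1841], 0.28)]
top handle_pivot [([0.5228, 0.0545, 0.1852], 0.55)]
top handle_knob [([0.4641, 0.0481, 0.1885], 0.64)]
top mirror [([0.5011, -0.2113, 0.1507], 0.66), ([0.5131, -0.0096, 0.1559], 0.49)]
scene stand [([0.5324, 0.1683, 0.0028], 0.65), ([0.5826, -0.2792, -0.0009], 0.34)]
scene button_face [([0.5824, -0.281, -0.0007], 0.44)]
scene collar_grip [([0.5176, -0.0119, 0.1499], 0.68)]
scene handle_pivot [([0.5232, 0.052, 0.1889], 0.71)]
scene handle_knob [([0.462, 0.0476, 0.1837], 0.55)]
scene mirror [([0.5025, -0.2141, 0.1486], 0.78)]
```

View pics/w.png

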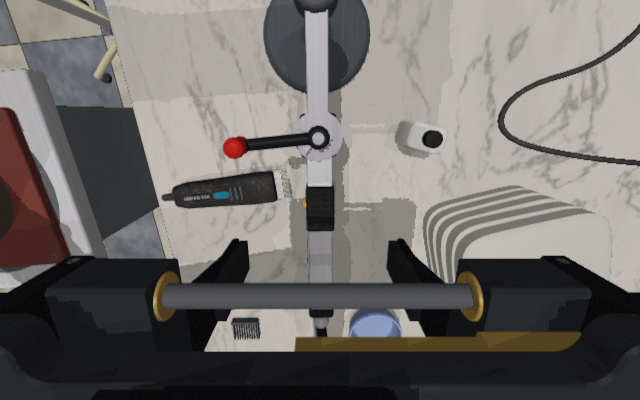

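The wrist view shows the collar at columns 306–334 and rows 186–230, the brass button at (304,203), the pivot at (318,137) and the red knob at (234,148). I'll project these pixels at their known heights.

```bash
cat >> h.py <<'E'
def ray(p,u,v,z):
    V=np.array(p["view"]); c=np.array([(u-p["cx"])/p["fx"],-(v-p["cy"])/p["fy"],-1]); Rw=V[:3,:3].T; o=-Rw@V[:3,3]; d=Rw@c
    return o+d*(z-o[2])/d[2]
E
python3 - <<'E'
from h import *
p=camera("wrist")
for n,u,v,z in [("colL",306,208,.166),("colR",334,208,.166),("colTop",320,186,.166),("colBot",320,230,.166),("butt",303,203,.15),("piv",318,137,.195),("knob",234,148,.2),("barfar",317,20,.159),("barmid",319,245,.159)]:
    print(n,np.round(ray(p,u,v,z),4))
f=p["frame"]; cv2.imwrite("pics/wc.png",cv2.resize(f[120:250,210:360],None,fx=4,fy=4,interpolation=cv2.INTER_NEAREST)[:,:,::-1])
E
```

```text
colL [ 0.5043 -0.0027  0.166 ]
colR [ 0.5292 -0.0046  0.166 ]
colTop [0.5182 0.0164 0.166 ]
colBot [ 0.5152 -0.0248  0.166 ]
butt [ 0.5009 -0.0028  0.15  ]
piv [0.5198 0.0602 0.195 ]
knob [0.4592 0.0576 0.2   ]
barfar [0.5255 0.1436 0.159 ]
barmid [ 0.5129 -0.043   0.159 ]
```

View pics/wc.png

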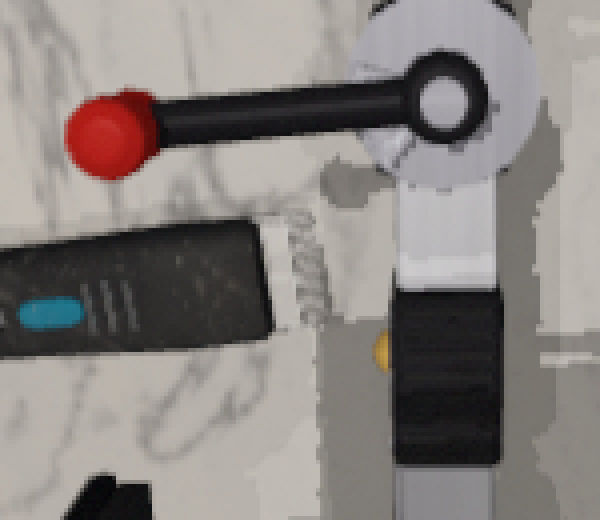

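```bash
python3 -m creep '[{"offset":[0.15,0.02,0.85],"rot":[0,0,-0.04],"fingers":1},{"offset":[0,0,0.85],"rot":[0,0,0],"fingers":1},{"offset":[0,0,0.85],"rot":[0,0,0],"fingers":1},{"offset":[0,0,0],"rot":[0,0,0],"fingers":1}]'
python3 - <<'E'
from h import *
st()
N=["button_face","collar_grip","handle_pivot","handle_knob"]
p=snap("wrist",N,"pics/w2.png"); print({k:p[k] for k in p if k not in("frame","view")})
cv2.imwrite("pics/w2c.png",cv2.resize(p["frame"][100:400,160:500],None,fx=2,fy=2)[:,:,::-1])
V=np.array(p["view"]);o=-V[:3,:3].T@V[:3,3];print(o)
s=state();M=R.from_euler("xyz",s["tcp_rot"]).as_matrix()
for l in ([0,.0,.051],[0,.0,.0697],[0.0095,.0435,.0697],[-.0095,.0435,.0697],[0.0095,-.0435,.0697],[-0.0095,-.0435,.0697]):
    w=np.array(s["position"])+M@np.array(l); c=V[:3,:3]@w+V[:3,3]; print(np.round(w,4),p["cx"]+p["fx"]*c[0]/-c[2],p["cy"]-p["fy"]*c[1]/-c[2])
E
```

```text
clock: 5.0
position: [0.5146, -0.0028, 0.237]
tcp_rot: [-3.137, 0.002, 1.497]
contact_force: [-0.0, 0.0, -0.3]
grip_width: 0.087
grasp_force: 0.0
5.0 [ 0.5146 -0.0028  0.237 ] [-3.137e+00  2.000e-03  1.497e+00] F [-0.   0.  -0.3] w 0.087 g 0.0 q [-0.73  0.1   0.7   1.89 -0.07  1.18 -0.08]
wrist button_face [([0.4974, -0.0054, 0.1503], 0.41)]
wrist collar_grip [([0.5193, -0.0073, 0.148], 0.79)]
wrist handle_pivot [([0.5232, 0.0525, 0.1798], 0.67)]
wrist handle_knob [([0.4575, 0.0532, 0.1889], 0.79)]
{'fx': 287.3007233464804, 'fy': 287.3007233464804, 'cx': 317.62715573710875, 'cy': 204.92872241432102, 'shot': 7}
[0.52014528 0.08146815 0.32927127]
[ 0.5171 -0.0028  0.1902] 324.43364750379675 273.1902419727834
[ 0.5172 -0.0028  0.1715] 323.94651786803485 256.90421299249596
[0.5613 0.0034 0.1716] 396.41222356861556 243.08927750640905
[ 0.5599 -0.0155  0.1716] 393.7854326768258 270.9202497727134
[0.4745 0.0099 0.1714] 251.9559930028176 242.4563675885317
[ 0.4731 -0.0091  0.1714] 254.04555700376824 270.2302029268987
```

View pics/w2c.png

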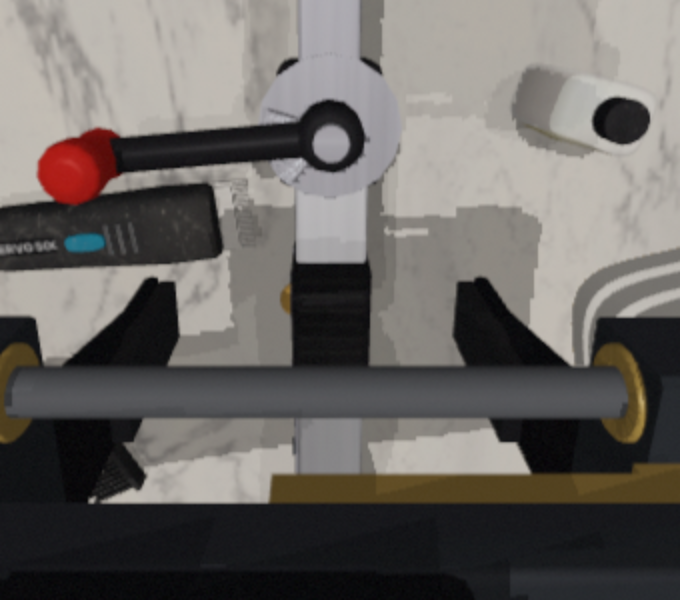

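Crop: the collar's edge is at crop row 262 (full (327,231)), the button at crop (288,298), i.e. full (304,249), and the fingertip corners are at full (248,240) and (388,240), as predicted.

```bash
python3 - <<'E'
from h import *
p=camera("wrist")
for n,u,v,z in [("butt",304,249,.15),("colEdgeL",306,231,.166),("colEdgeR",345,231,.166),("piv",326,171,.195),("knob",197,185,.2),("tipL",248,240,.1715),("tipR",388,240,.1715)]:
    print(n,np.round(ray(p,u,v,z),4))
st()
E
```

```text
butt [ 0.5061 -0.0092  0.15  ]
colEdgeL [0.5099 0.0111 0.166 ]
colEdgeR [0.5344 0.0093 0.166 ]
piv [0.5244 0.0541 0.195 ]
knob [0.4624 0.0528 0.2   ]
tipL [0.4741 0.0101 0.1715]
tipR [0.5602 0.0037 0.1715]
5.3 [ 0.517  -0.0028  0.2411] [ 3.140e+00 -1.000e-03  1.497e+00] F [-0.2  0.1  1. ] w 0.087 g 0.0 q [-0.73  0.1   0.7   1.88 -0.07  1.18 -0.08]
```

```bash
python3 - <<'E'
from h import *
s=st()
N=["button_face","collar_grip","handle_pivot","handle_knob"]
p=snap("wrist",N)
f=p["frame"].astype(int)
h=cv2.cvtColor(p["frame"],cv2.COLOR_RGB2HSV)
m=(h[:,:,0]>10)&(h[:,:,0]<30)&(h[:,:,1]>110)&(h[:,:,2]>80)
v,u=np.nonzero(m[225:275,285:325]); print("brass",len(v),u.min()+285,u.max()+285,v.min()+225,v.max()+225, ray(p,u.mean()+285,v.mean()+225,.15))
col=f[200:270,325].sum(1); print(col.tolist())
for r in (240,250): print(r,f[r,295:355].sum(1).tolist())
e=200+np.argmax(np.diff(col)<-150)+1
print(e,ray(p,325,e,.166)); print([np.round(ray(p,u,240,.166),4).tolist() for u in (306,345)])
V=np.array(p["view"]);M=R.from_euler("xyz",s["tcp_rot"]).as_matrix()
print("cam rel tcp",M.T@(-V[:3,:3].T@V[:3,3]-np.array(s["position"])))
st()
E
```

```text
5.3 [ 0.517  -0.0028  0.2411] [ 3.140e+00 -1.000e-03  1.497e+00] F [-0.2  0.1  1. ] w 0.087 g 0.0 q [-0.73  0.1   0.7   1.88 -0.07  1.18 -0.08]
wrist button_face [([0.5001, -0.0046, 0.151], 0.56)]
wrist collar_grip [([0.5161, -0.0095, 0.15], 0.77)]
wrist handle_pivot [([0.5237, 0.0559, 0.1858], 0.59)]
wrist handle_knob [([0.4614, 0.0533, 0.1889], 0.82)]
brass 45 297 300 240 253 [ 0.50252894 -0.00711703  0.15      ]
[547, 548, 545, 545, 546, 546, 544, 543, 544, 542, 541, 541, 541, 541, 539, 537, 537, 536, 538, 520, 502, 499, 502, 502, 502, 499, 498, 502, 466, 313, 47, 44, 43, 54, 52, 35, 43, 52, 52, 54, 40, 43, 41, 61, 72, 83, 82, 87, 90, 66, 65, 64, 69, 60, 53, 50, 49, 46, 55, 61, 59, 53, 46, 57, 59, 66, 74, 61, 60, 58]
240 [373, 370, 367, 363, 329, 280, 131, 51, 42, 37, 35, 46, 48, 50, 36, 39, 48, 43, 41, 52, 46, 47, 49, 49, 50, 51, 47, 45, 51, 37, 40, 51, 42, 35, 47, 50, 47, 44, 53, 46, 55, 44, 34, 42, 40, 166, 299, 307, 308, 306, 307, 310, 309, 308, 340, 346, 346, 345, 347, 397]
250 [370, 349, 269, 254, 259, 237, 184, 85, 56, 65, 69, 63, 75, 74, 77, 70, 69, 60, 67, 67, 71, 55, 51, 48, 64, 51, 58, 64, 61, 59, 65, 64, 52, 61, 59, 66, 88, 88, 90, 86, 84, 90, 91, 69, 47, 259, 334, 347, 347, 348, 344, 347, 348, 344, 347, 345, 345, 369, 373, 394]
229 [0.5218212  0.01168471 0.166     ]
[[0.5093, 0.005, 0.166], [0.534, 0.0032, 0.166]]
cam rel tcp [ 0.08427306 -0.00115677 -0.09240881]
5.55 [ 0.5164 -0.0028  0.2401] [ 3.141 -0.     1.497] F [ 0.8 -0.5  0.9] w 0.0868 g 0.0 q [-0.73  0.1   0.7   1.89 -0.07  1.18 -0.08]
```

```bash
python3 -m creep '[{"offset":[-0.18,0.08,0],"rot":[0,0,0.06],"fingers":1},{"offset":[0,0,0.55],"rot":[0,0,0],"fingers":1},{"offset":[0,0,0.58],"rot":[0,0,0],"fingers":1},{"offset":[0,0,0],"rot":[0,0,0],"fingers":1},{"offset":[0,0,0],"rot":[0,0,0],"fingers":1}]'
python3 - <<'E'
from h import *
st()
p=camera("wrist"); cv2.imwrite("pics/w3.png",cv2.resize(p["frame"][120:400,160:500],None,fx=2,fy=2)[:,:,::-1])
E
```

```text
clock: 6.05
position: [0.5183, -0.0088, 0.2061]
tcp_rot: [-3.141, 0.001, 1.49]
contact_force: [-0.2, -0.1, 0.3]
grip_width: 0.0871
grasp_force: 0.0
6.05 [ 0.5183 -0.0088  0.2061] [-3.141e+00  1.000e-03  1.490e+00] F [-0.2 -0.1  0.3] w 0.0871 g 0.0 q [-0.71  0.15  0.7   1.92 -0.1   1.11 -0.05]
```

View pics/w3.png

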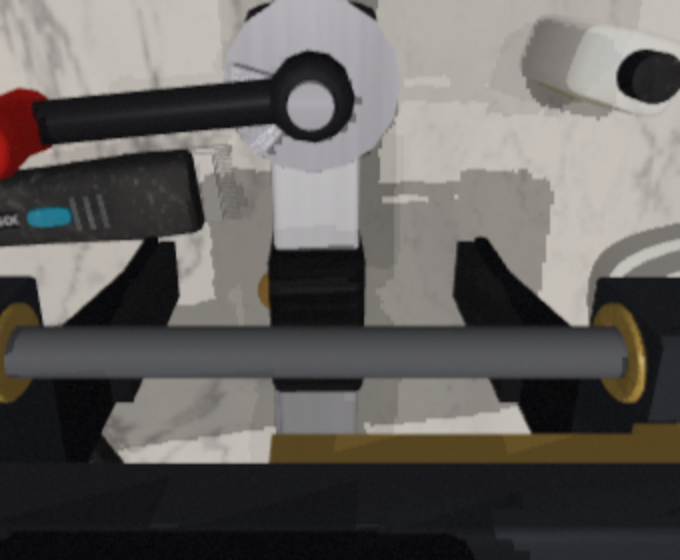

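Crop: the button is at (265,290), level with the inner faces of the fingers (rows 240–300), and the bar is centred between them. Next I check the pad's span against the button's row numerically.

```bash
python3 - <<'E'
from h import *
s=state(); p=camera("wrist"); V=np.array(p["view"]); M=R.from_euler("xyz",s["tcp_rot"]).as_matrix()
for l in ([0.0095,-.0165,.056],[0,-.0165,.056],[-.0095,-.0165,.056],[0.0095,-.0435,.0697],[-0.0095,-.0435,.0697],[0.0095,-.0435,.056]):
    w=np.array(s["position"])+M@np.array(l); c=V[:3,:3]@w+V[:3,3]; u,v=p["cx"]+p["fx"]*c[0]/-c[2],p["cy"]-p["fy"]*c[1]/-c[2]; print(l,np.round([u,v,(u-160)*2,(v-120)*2],1))
h=cv2.cvtColor(p["frame"],cv2.COLOR_RGB2HSV)
m=(h[:,:,0]>10)&(h[:,:,0]<30)&(h[:,:,1]>110)&(h[:,:,2]>80)
v,u=np.nonzero(m[240:282,280:300]); print("brass",len(v),u.min()+280,u.max()+280,v.min()+240,v.max()+240,ray(p,u.min()+280,v.mean()+240,.15))
E
```

```text
[0.0095, -0.0165, 0.056] [290.5 250.4 261.  260.8]
[0, -0.0165, 0.056] [291.  265.1 261.9 290.3]
[-0.0095, -0.0165, 0.056] [291.4 279.4 262.8 318.8]
[0.0095, -0.0435, 0.0697] [248.7 240.2 177.4 240.4]
[-0.0095, -0.0435, 0.0697] [250.9 267.5 181.7 295. ]
[0.0095, -0.0435, 0.056] [243.2 250.3 166.5 260.6]
brass 63 289 293 257 273 [ 0.50100498 -0.00749815  0.15      ]
```

```bash
Z='{"offset":[0,0,0],"rot":[0,0,0],"fingers":-1}'; python3 -m creep '[{"offset":[0,0,0],"rot":[0,0,0],"fingers":-1},{"offset":[0,0,0],"rot":[0,0,0],"fingers":-1},{"offset":[0,0,0],"rot":[0,0,0],"fingers":-1},{"offset":[0,0,0],"rot":[0,0,0],"fingers":-1},{"offset":[0,0,0],"rot":[0,0,0],"fingers":-1},{"offset":[0,0,0],"rot":[0,0,0],"fingers":-1},{"offset":[0,0,0],"rot":[0,0,0],"fingers":-1},{"offset":[0,0,0],"rot":[0,0,0],"fingers":-1}]' 25
```

```text
clock: 6.95
position: [0.5181, -0.0084, 0.2058]
tcp_rot: [-3.141, 0.0, 1.491]
contact_force: [-2.9, 0.3, 0.4]
grip_width: 0.0306
grasp_force: 1.7
```

```bash
python3 -m creep '[{"offset":[0,0,0],"rot":[0,0,0],"fingers":-1},{"offset":[0,0,0],"rot":[0,0,0],"fingers":-1},{"offset":[0,0,0],"rot":[0,0,0],"fingers":-1},{"offset":[0,0,0],"rot":[0,0,0],"fingers":-1}]' 25
```

```text
clock: 7.35
position: [0.5186, -0.0084, 0.2058]
tcp_rot: [3.141, 0.0, 1.491]
contact_force: [5.4, -0.2, -7.1]
grip_width: 0.0253
grasp_force: 25.0
```

```bash
python3 -m creep '[{"offset":[0.05,0,0],"rot":[0,0,0],"fingers":-1},{"offset":[0.05,0,0],"rot":[0,0,0],"fingers":-1}]' 25;  python3 -m creep '[{"offset":[0.05,0,0],"rot":[0,0,0],"fingers":-1},{"offset":[0.05,0,0],"rot":[0,0,0],"fingers":-1}]'; python3 -m creep '[{"offset":[0.05,0,0],"rot":[0,0,0],"fingers":-1},{"offset":[0,0,0],"rot":[0,0,0],"fingers":-1}]'
```

```text
clock: 7.55
position: [0.5187, -0.0075, 0.2057]
tcp_rot: [3.141, 0.003, 1.489]
contact_force: [4.8, -9.7, -4.9]
grip_width: 0.0254
grasp_force: 25.0
clock: 7.75
position: [0.5189, -0.005, 0.2057]
tcp_rot: [3.141, 0.003, 1.489]
contact_force: [3.8, -11.2, -4.4]
grip_width: 0.0252
grasp_force: 25.0
clock: 7.95
position: [0.5189, -0.004, 0.2057]
tcp_rot: [3.141, 0.004, 1.488]
contact_force: [3.8, -9.8, -5.5]
grip_width: 0.0252
grasp_force: 25.0
```

```bash
python3 -m creep '[{"offset":[0.07,0,0],"rot":[0,0,0],"fingers":-1},{"offset":[0.07,0,0],"rot":[0,0,0],"fingers":-1}]';  python3 -m creep '[{"offset":[0.07,0,0],"rot":[0,0,0],"fingers":-1},{"offset":[0.07,0,0],"rot":[0,0,0],"fingers":-1},{"offset":[0,0,0],"rot":[0,0,0],"fingers":-1}]'
```

```text
clock: 8.15
position: [0.5191, -0.0023, 0.2057]
tcp_rot: [3.141, 0.007, 1.486]
contact_force: [3.6, -17.7, -4.0]
grip_width: 0.0254
grasp_force: 25.0
clock: 8.45
position: [0.5196, 0.0054, 0.2058]
tcp_rot: [3.141, 0.003, 1.489]
contact_force: [4.5, -7.2, -4.3]
grip_width: 0.0251
grasp_force: 25.0
```

```bash
python3 - <<'E'
from h import *
p=snap("wrist",["handle_pivot","handle_knob","collar_grip"])
p=snap("top",["handle_pivot","mirror"])
f=p["frame"]
cv2.imwrite("pics/t4.png",cv2.resize(f[160:260,280:460],None,fx=4,fy=4)[:,:,::-1])
st()
E
```

```text
wrist handle_pivot [([0.5235, 0.0685, 0.1842], 0.66)]
wrist handle_knob [([0.4594, 0.0662, 0.1889], 0.7), ([0.6486, 0.0331, 0.0042], 0.63)]
wrist collar_grip [([0.52, 0.0053, 0.1499], 0.63)]
top handle_pivot [([0.5204, 0.068, 0.1842], 0.44)]
top mirror [([0.5021, -0.2004, 0.1524], 0.94)]
8.8 [0.5196 0.0056 0.2057] [3.141e+00 2.000e-03 1.489e+00] F [ 3.  -7.1 -5.1] w 0.0253 g 24.991803013908793 q [-0.73  0.15  0.69  1.92 -0.1   1.11 -0.08]
```

```bash
python3 -m creep '[{"offset":[0.08,0,0],"rot":[0,0,0],"fingers":-1},{"offset":[0.08,0,0],"rot":[0,0,0],"fingers":-1},{"offset":[0.08,0,0],"rot":[0,0,0],"fingers":-1}]'
```

```text
clock: 9.1
position: [0.5201, 0.0117, 0.2057]
tcp_rot: [3.141, 0.004, 1.488]
contact_force: [3.2, -8.6, -4.5]
grip_width: 0.0255
grasp_force: 25.0
```

```bash
python3 -m creep '[{"offset":[0.08,0,0],"rot":[0,0,0],"fingers":-1},{"offset":[0.08,0,0],"rot":[0,0,0],"fingers":-1},{"offset":[0.08,0,0],"rot":[0,0,0],"fingers":-1}]'
```

```text
clock: 9.4
position: [0.5206, 0.0192, 0.2057]
tcp_rot: [-3.142, 0.003, 1.489]
contact_force: [2.9, -10.0, -2.6]
grip_width: 0.0252
grasp_force: 25.0
```

```bash
python3 -m creep '[{"offset":[0.04,0,0],"rot":[0,0,0],"fingers":-1},{"offset":[0.04,0,0],"rot":[0,0,0],"fingers":-1}]'
```

```text
clock: 9.6
position: [0.5208, 0.0217, 0.2057]
tcp_rot: [-3.142, 0.003, 1.489]
contact_force: [2.3, -7.8, -3.1]
grip_width: 0.0252
grasp_force: 25.0
```

```bash
python3 -m creep '[{"offset":[0.04,0,0],"rot":[0,0,0],"fingers":-1}]'
```

```text
clock: 9.7
position: [0.5209, 0.0229, 0.2057]
tcp_rot: [-3.141, 0.003, 1.489]
contact_force: [3.0, -9.6, -3.5]
grip_width: 0.0252
grasp_force: 25.0
```

```bash
python3 -m creep '[{"offset":[0.04,0,0],"rot":[0,0,0],"fingers":-1},{"offset":[0.04,0,0],"rot":[0,0,0],"fingers":-1}]'
```

```text
clock: 9.9
position: [0.5211, 0.0253, 0.2057]
tcp_rot: [-3.141, 0.003, 1.489]
contact_force: [2.9, -8.7, -2.7]
grip_width: 0.0252
grasp_force: 25.0
```

```bash
python3 -m creep '[{"offset":[0.04,0,0],"rot":[0,0,0],"fingers":-1},{"offset":[0.04,0,0],"rot":[0,0,0],"fingers":-1}]'
```

```text
clock: 10.1
position: [0.5213, 0.0278, 0.2057]
tcp_rot: [-3.141, 0.003, 1.489]
contact_force: [2.1, -8.5, -2.8]
grip_width: 0.0252
grasp_force: 25.0
```

```bash
python3 -m creep '[{"offset":[0.04,0,0],"rot":[0,0,0],"fingers":-1},{"offset":[0.04,0,0],"rot":[0,0,0],"fingers":-1}]'
```

```text
clock: 10.3
position: [0.5215, 0.0308, 0.2057]
tcp_rot: [-3.141, 0.002, 1.489]
contact_force: [3.1, -4.8, -3.2]
grip_width: 0.0255
grasp_force: 25.0
```

```bash
python3 -m creep '[{"offset":[0.03,0,0],"rot":[0,0,0],"fingers":-1}]'
```

```text
clock: 10.4
position: [0.5216, 0.0327, 0.2058]
tcp_rot: [-3.142, 0.001, 1.49]
contact_force: [3.2, -1.5, -5.0]
grip_width: 0.0256
grasp_force: 25.0
```

```bash
python3 -m creep '[{"offset":[0,0,0],"rot":[0,0,0],"fingers":-1}]'; python3 - <<'E'
from h import *
p=camera("wrist"); f=p["frame"]; cv2.imwrite("pics/w5.png",cv2.resize(f[200:400,210:430],None,fx=3,fy=3)[:,:,::-1])
snap("wrist",["button_face","handle_pivot"])
snap("scene",["button_face","mirror"])
E
```

```text
clock: 10.5
position: [0.5217, 0.0334, 0.2057]
tcp_rot: [3.142, 0.0, 1.491]
contact_force: [3.0, -2.0, -5.9]
grip_width: 0.0253
grasp_force: 25.0
wrist button_face [([0.4977, -0.006, 0.1495], 0.51)]
wrist handle_pivot [([0.5271, 0.0945, 0.1844], 0.64), ([0.4982, -0.0095, 0.1465], 0.54)]
scene button_face [([0.6446, 0.0349, 0.0013], 0.25)]
scene mirror [([0.5043, -0.1703, 0.1477], 0.73)]
```

View pics/w5.png

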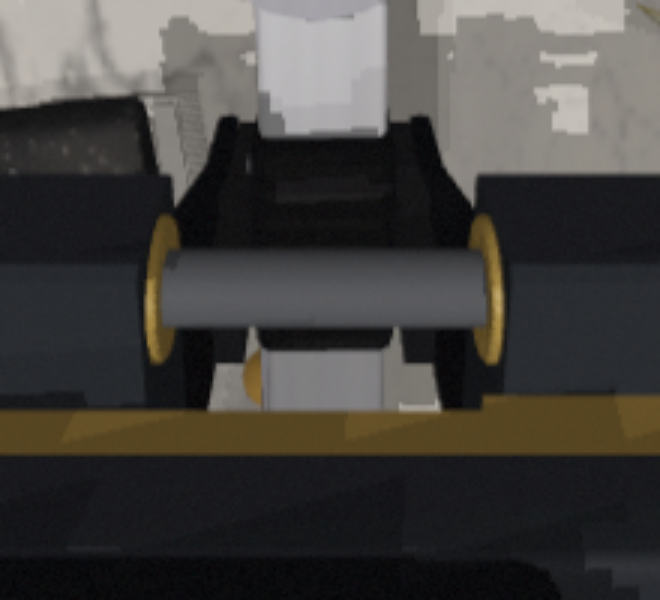

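The crop shows the button sprung out at (252,375), just mirror-side of the collar. The mirror has moved about 41 mm and the push force has dropped, so the button is in the hole. Next I release and rise.

```bash
python3 -m creep '[{"offset":[0,0,0],"rot":[0,0,0],"fingers":0.3},{"offset":[0,0,0],"rot":[0,0,0],"fingers":0.3},{"offset":[0,0,0],"rot":[0,0,0],"fingers":0.3},{"offset":[0,0,0],"rot":[0,0,0],"fingers":0.3},{"offset":[0,0,-0.6],"rot":[0,0,0],"fingers":0.3},{"offset":[0,0,-1],"rot":[0,0,0],"fingers":0.3},{"offset":[0,0,-1],"rot":[0,0,0],"fingers":-1},{"offset":[0,0,-0.6],"rot":[0,0,0],"fingers":-1},{"offset":[0,0,0],"rot":[0,0,0],"fingers":-1},{"offset":[0,0,0],"rot":[0,0,0],"fingers":-1}]'
python3 - <<'E'
from h import *
p=camera("wrist"); cv2.imwrite("pics/w6.png",p["frame"][:,:,::-1])
for c in("wrist","top","scene"): snap(c,["handle_pivot","handle_knob","collar_grip","button_face","mirror"])
st()
E
```

```text
clock: 11.85
position: [0.5215, 0.0336, 0.3017]
tcp_rot: [3.142, -0.0, 1.491]
contact_force: [-0.2, 0.1, -0.7]
grip_width: 0.032
grasp_force: 0.0
wrist handle_pivot [([0.5269, 0.0979, 0.1849], 0.74)]
wrist handle_knob [([0.4626, 0.0971, 0.1869], 0.82)]
wrist collar_grip [([0.5207, 0.0347, 0.148], 0.75)]
wrist button_face [([0.4961, -0.0063, 0.149], 0.6)]
wrist mirror []
top handle_pivot [([0.5221, 0.0934, 0.1845], 0.4)]
top handle_knob [([0.4625, 0.0902, 0.1873], 0.63), ([0.529, 0.1583, -0.002], 0.44)]
top collar_grip [([0.5171, 0.0301, 0.1536], 0.65)]
top button_face []
top mirror [([0.5053, -0.1675, 0.1524], 0.84)]
scene handle_pivot [([0.5241, 0.0925, 0.191], 0.56)]
scene handle_knob [([0.4656, 0.0896, 0.185], 0.43)]
scene collar_grip [([0.5207, 0.0294, 0.1515], 0.89)]
scene button_face [([0.5227, 0.0309, 0.1485], 0.57)]
scene mirror [([0.5045, -0.1714, 0.1456], 0.84)]
12.8 [0.5217 0.0335 0.3019] [ 3.142 -0.     1.491] F [0.1 0.8 0. ] w 0.0007 g 0.0 q [-0.79  0.06  0.67  1.79 -0.04  1.31 -0.19]
```

View pics/w6.png

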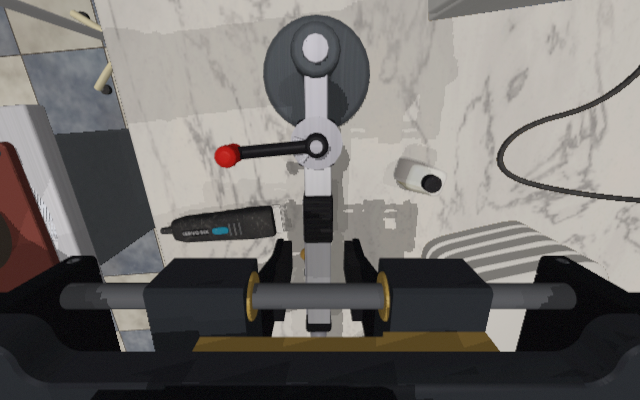

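The view shows the knob at (227,156) and pivot at (317,146), with the button out at (303,256). Next I move to the column side of the knob.

```bash
python3 -m creep '[{"offset":[0.91,-0.78,0],"rot":[0,0,0],"fingers":-1},{"offset":[0.91,-0.78,0],"rot":[0,0,0],"fingers":-1},{"offset":[0.91,-0.78,0],"rot":[0,0,0],"fingers":-1},{"offset":[0,0,0],"rot":[0,0,0],"fingers":-1},{"offset":[0,0,0.87],"rot":[0,0,0],"fingers":-1},{"offset":[0,0,0.87],"rot":[0,0,0],"fingers":-1},{"offset":[0,0,0],"rot":[0,0,0],"fingers":-1}]' 20
python3 - <<'E'
from h import *
st()
p=snap("wrist",["handle_knob","handle_pivot"]); cv2.imwrite("pics/w7.png",p["frame"][:,:,::-1])
E
```

```text
clock: 13.5
position: [0.4569, 0.1199, 0.2471]
tcp_rot: [-3.138, 0.003, 1.491]
contact_force: [0.0, 0.1, -0.8]
grip_width: 0.0005
grasp_force: 0.0
13.5 [0.4569 0.1199 0.2471] [-3.138e+00  3.000e-03  1.491e+00] F [ 0.   0.1 -0.8] w 0.0005 g 0.0 q [-0.91 -0.02  0.56  1.96  0.01  1.2  -0.44]
wrist handle_knob []
wrist handle_pivot [([0.5244, 0.0958, 0.1858], 0.6)]
```

View pics/w7.png

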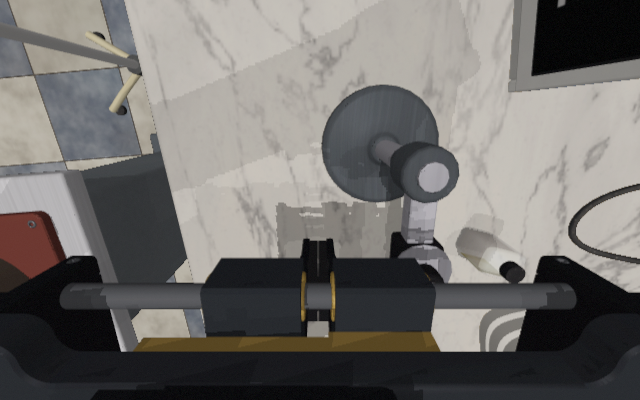

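The view shows the closed fingertips at (318,240) and the column at (435,175), with the fingers clear on the column side of the knob, which the gripper hides. Next I push along the arc.

```bash
python3 -m creep '[{"offset":[-0.37,0,0],"rot":[0,0,0],"fingers":-1},{"offset":[-0.3,0.04,0],"rot":[0,0,0],"fingers":-1}]'; python3 -m creep '[{"offset":[-0.3,0.04,0],"rot":[0,0,0],"fingers":-1},{"offset":[-0.28,0.13,0],"rot":[0,0,0],"fingers":-1}]'; python3 - <<'E'
from h import *
snap("top",["handle_knob","handle_pivot"]);snap("scene",["handle_knob","handle_pivot"])
E
```

```text
clock: 13.85
position: [0.4581, 0.1013, 0.251]
tcp_rot: [3.141, -0.003, 1.492]
contact_force: [-2.8, 8.8, 4.6]
grip_width: 0.0008
grasp_force: 3.5
clock: 14.05
position: [0.4621, 0.0825, 0.251]
tcp_rot: [3.14, -0.002, 1.491]
contact_force: [-0.1, 2.5, 2.4]
grip_width: 0.0004
grasp_force: 1.3
top handle_knob []
top handle_pivot []
scene handle_knob [([0.4733, 0.0576, 0.1879], 0.45)]
scene handle_pivot [([0.6467, 0.0352, 0.0011], 0.75), ([0.5237, 0.0932, 0.1922], 0.42)]
```

```bash
python3 -m creep '[{"offset":[-0.28,0.13,0],"rot":[0,0,0],"fingers":-1},{"offset":[-0.235,0.21,0],"rot":[0,0,0],"fingers":-1},{"offset":[-0.235,0.21,0],"rot":[0,0,0],"fingers":-1}]'; python3 -m creep '[{"offset":[-0.12,0.17,0],"rot":[0,0,0],"fingers":-1},{"offset":[-0.12,0.17,0],"rot":[0,0,0],"fingers":-1}]'; python3 -m creep '[{"offset":[-0.08,0.2,0],"rot":[0,0,0],"fingers":-1},{"offset":[-0.08,0.2,0],"rot":[0,0,0],"fingers":-1}]';python3 - <<'E'
from h import *
snap("top",["handle_knob","handle_pivot"]);snap("scene",["handle_knob","handle_pivot"])
snap("wrist",["handle_knob","handle_pivot"])
st()
E
```

```text
clock: 14.65
position: [0.4766, 0.0582, 0.2496]
tcp_rot: [3.142, 0.0, 1.491]
contact_force: [-0.7, 0.8, -0.7]
grip_width: 0.0005
grasp_force: 0.0
clock: 14.85
position: [0.4863, 0.0505, 0.2496]
tcp_rot: [-3.142, 0.0, 1.49]
contact_force: [-0.5, -0.2, -0.9]
grip_width: 0.0002
grasp_force: 0.2
clock: 15.05
position: [0.4978, 0.0452, 0.2496]
tcp_rot: [-3.141, 0.0, 1.491]
contact_force: [-0.6, 0.4, 0.5]
grip_width: 0.0009
grasp_force: 0.2
top handle_knob []
top handle_pivot [([0.5207, 0.0936, 0.1822], 0.6)]
scene handle_knob [([0.5124, 0.0337, 0.1765], 0.54)]
scene handle_pivot [([0.5262, 0.0936, 0.1816], 0.49)]
wrist handle_knob [([0.5115, 0.0354, 0.1879], 0.71)]
wrist handle_pivot [([0.5277, 0.0967, 0.1776], 0.94)]
15.5 [0.4972 0.0456 0.2497] [-3.142 -0.     1.491] F [ 0.1  0.2 -0.4] w 0.0005 g 0.0 q [-0.82  0.04  0.66  1.91 -0.03  1.2  -0.23]
```

```bash
python3 -m creep '[{"offset":[-0.02,0.1,0],"rot":[0,0,0],"fingers":-1},{"offset":[-0.02,0.1,0],"rot":[0,0,0],"fingers":-1}]'; python3 -m creep '[{"offset":[0,0.1,0],"rot":[0,0,0],"fingers":-1},{"offset":[0,0,0],"rot":[0,0,0],"fingers":-1}]'
```

```text
clock: 15.7
position: [0.5033, 0.0438, 0.2497]
tcp_rot: [3.142, -0.0, 1.491]
contact_force: [0.1, 1.0, 0.0]
grip_width: 0.0009
grasp_force: 0.2
clock: 15.9
position: [0.5058, 0.0433, 0.2493]
tcp_rot: [-3.14, 0.001, 1.49]
contact_force: [-4.8, 0.4, 1.8]
grip_width: 0.0005
grasp_force: 1.9
```

```bash
python3 -m creep '[{"offset":[0,-0.4,0],"rot":[0,0,0],"fingers":-1},{"offset":[0,-0.4,-0.3],"rot":[0,0,0],"fingers":-1},{"offset":[0,-0.5,-1],"rot":[0,0,0],"fingers":-1},{"offset":[0,0,-1],"rot":[0,0,0],"fingers":-1},{"offset":[0,0,0],"rot":[0,0,0],"fingers":-1}]'; python3 - <<'E'
from h import *
for c in ("wrist","scene","top"): p=snap(c,["handle_knob","handle_pivot","mirror","button_face"])
p=camera("wrist"); cv2.imwrite("pics/w8.png",p["frame"][:,:,::-1]); st()
E
```

```text
clock: 16.4
position: [0.4689, 0.0468, 0.3225]
tcp_rot: [3.136, -0.003, 1.491]
contact_force: [0.6, 0.1, 0.1]
grip_width: 0.0004
grasp_force: 0.0
wrist handle_knob [([0.5199, 0.0333, 0.1841], 0.71)]
wrist handle_pivot [([0.529, 0.0949, 0.1781], 0.72)]
wrist mirror [([0.5229, 0.0963, 0.1784], 0.64)]
wrist button_face [([0.4985, -0.0069, 0.1472], 0.36)]
scene handle_knob [([0.519, 0.0315, 0.1791], 0.67)]
scene handle_pivot [([0.5261, 0.0944, 0.1838], 0.46)]
scene mirror [([0.5041, -0.1717, 0.1502], 0.6)]
scene button_face [([0.3831, -0.0205, -0.0047], 0.21)]
top handle_knob []
top handle_pivot [([0.5231, 0.091, 0.1823], 0.39)]
top mirror [([0.5008, -0.1704, 0.1553], 0.8)]
top button_face []
17.2 [0.4673 0.0466 0.3186] [-3.142  0.     1.491] F [ 0.4 -0.6 -0.3] w 0.0002 g 0.0 q [-0.85 -0.1   0.62  1.87  0.06  1.35 -0.32]
```

View pics/w8.png

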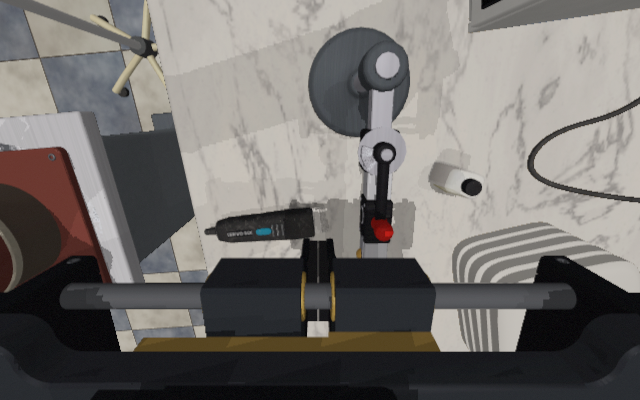

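The handle lies along the arm with its knob at (382,231), and it stands about 5 mm lower than before. The brass button shows proud at (359,253), the mirror hasn't moved since the button sprang out, and the robot is clear, so I'm handing it in.

```bash
python3 -c "
from bench import *
print(close_job())"
```

```text
the job is handed in; nothing more can be done
None
```

The job is handed in, with no verdict returned: the sleeve moved about 41 mm in, the button sprang out in the next hole, and the brake handle was swung along the arm and measured about 5 mm lower, in its low notch.

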